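# Draw the spindle of a foil roller and take the roller off

### The arm

A 7-joint arm with a two-finger parallel gripper is mounted at the origin on the work surface. World frame = base frame: x ahead of the robot, y to its left, z up, the work surface at z = 0. Lengths are in mm, angles in rad, forces in N, time in s.
With the tool pointing down it reaches from about 375 to 925 mm from the base axis. Payload 3.1 kg.
Tool frame: the origin (TCP) lies on the mounting face of the last link; the fingertips stand 173 mm ahead of it and the grasp point (between the pads) lies 155 mm ahead of it (pinch_z is the distance from the TCP to the grasp point, in mm); z points along the fingers, y is the line along which they close (so a half turn about z gives the same grasp; the last joint's range is limited). The gripper opens to 85 mm and grips with 20 to 120 N. Pads are 22 mm wide; open, the fingers measure 114 mm over their backs; the gripper's body (76 mm by 85 mm) begins 54 mm behind the grasp point. The pads swing forward as they close: fully open they stand 13 mm farther back than shut.
Start: joints at [1.194, 0.383, 0.044, 1.598, -0.018, 1.161, -0.05], TCP at [178.898, -624.902, 404.669] pointing down, gripper open.
Joint ranges: [-2.61, 2.61], [-0.41, 2.15], [-1.48, 1.57], [0, 2.5], [-1.57, 4.71], [0.05, 1.97], [-2.85, 2.85]. Speed limits (rad/s): [2.79, 2.79, 3.14, 3.14, 3.14, 3.14, 3.14].

### API

Orientations are given as a unit quaternion [x, y, z, w].
In Python, from station import * gives the robot as it stands.
- The arm moves only by the shell command python3 -m creep 'ROWS'. ROWS is JSON, a list of rows, each an object of numbers: "tx", "ty", "tz": the shift along the tool's x, y, z in units of 600 mm (1.0 is 600 mm); "spin": the turn about the tool's z in units of 0.5 rad (1.0 is 0.5 rad); "hand": the opening, from 0 (shut) to 1 (fully open). A call has 1 to 20 rows; each row is the pose to reach, as a shift and turn from the pose commanded when the call began, along the tool's axes at that moment; what a row does not reach only later rows make up. A row lasts 1/8 s, in which the tool goes at most 62.5 mm and 10.7 degrees, less where a joint would pass 70% of its speed; a pose out of reach is approached as far as the arm can. A call with a number of a shift or a turn outside -1 to 1 is refused whole. A call with a gripper value outside its range is refused whole. The fingers move at their own pace and stop on an object; the grip force is fixed at half the most. Time passes only in rows, so rows that repeat a pose let the fingers close. It gives the time, the measured TCP pose, the force, the opening and the grip force at its end, in the units of the state.
- get_state(): the state, without advancing time (a new reading comes with each control period).
- read_camera(name): name is "scene" or "side" or "wrist"; returns the picture (384x512x3 uint8, blue, green, red); there is no depth.
- camera_model(name): a dict with "fx", "fy", "cx", "cy" (pixels), "origin" and "rotation" of the camera in the world. Camera axes: x right, y down, z forward; pixel columns grow to the right and rows downward; lengths in mm; the calibration is good to about 2 mm. The wrist camera is an equidistant fisheye: a pixel r from the principal point sees the ray r / f radians off the axis. A picture is of the moment at which its call begins: read the wrist's pose just before it. camera_model takes no time and is no camera call; for the wrist camera it gives the pose at the moment of the call.
- sign_off(): hands the job in; it is judged then, once.
The state is a dict: "time_s": time; "joints": joint angles; "qvel": joint speeds; "joint_torque": joint torques, N m; "position": TCP position; "tool_rot": TCP orientation; "ft_force": force on the tool from outside, world axes, zero at the start; "torque": the same for the moment, N m; "opening": finger opening in mm; "grasp_force": force on a finger pad.
Only numpy, scipy, OpenCV 4.12 (cv2) and the standard library are available. Lean on these libraries where they do the work, as an engineer would, in place of code of your own. Each camera call takes 0.05 s, during which the arm holds its last target. There are 200 camera calls.

### The job

Take the metal roller off the foil-feed unit for cleaning. Push its spindle through from the plain end until the recessed head stands clear of its bearing, draw the spindle straight out, in line and without forcing it, and lay it in the narrow compartment of the parts tray; then lift the roller out and lay it on its side in the wide compartment. Drop neither of them and leave everything else on the bench undisturbed.

Things in the scene. Friction and masses are not known exactly. Their poses are not given: they have to be found in the camera images.
- stand: Yellow foil-feed unit fixed to the bench, base plate 110 (x) x 130 (y) x 12 mm. Origin at bench height under the roller's middle; y axis parallel to the bore axis, which runs 80 mm above the bench at x = 0. The spindle leaves towards -y. Two catch bars under the roller (20 mm either side of the axis, tops 57 mm above the bench) and a thin guide bar (x = 44 mm, top 45 mm above the bench) join the bearings.
- barrel_mouth (a point): Centre of the outer face of the head-end bearing (stand y = -77 mm, on the bore axis; axes as stand): a barrel 56 mm in outside diameter, 44 mm long, top 108 mm above the bench. Its bore is 17.2 mm in diameter; its outer 10 mm is a recess 42 mm in diameter in which the spindle's head sits, with no room to grip it.
- plain_bearing (a point): Centre of the outer face of the other bearing (stand y = +45 mm, on the bore axis; axes as stand): a ring 44 mm in outside diameter, 12 mm long, bore 17.2 mm, from which the plain end sticks out.
- spindle: Loose steel spindle, about 0.35 kg: shank 16 mm in diameter, 170 mm long, and on one end a disc head 38 mm in diameter, 9 mm thick. Origin on its axis at the balance point; y axis along the shank to the plain end: plain end face y = +104, head shoulder y = -66, outer head face y = -75 mm. It starts through both bearings and the roller, head in its recess. Free to turn about its axis.
- spindle_head (a point): Centre of the outer face of the spindle's head; axes as spindle. At the start it is flush with the barrel's mouth within 3 mm.
- spindle_tail (a point): Centre of the face of the spindle's plain end; axes as spindle. At the start it sticks out 55 to 58 mm beyond the plain-end bearing. The spindle has 0.6 mm play all round: a straight push or pull along the axis of under 20 N moves it; out of line it binds.
- roller: Loose bare-metal roller, 52 mm in diameter, 60 mm long, 18.5 mm bore, about 0.3 kg, hanging on the spindle in the 66 mm between the bearings; origin at its centre, y axis along it. When the spindle is out it drops 2 mm onto the catch bars (its centre then 76 mm above the bench) and can be lifted straight up.
- tray: Grey open parts tray with black mats, fixed to the bench: 240 (x, long side) x 192 (y) mm outside, walls 4 mm thick and 30 mm high, mats 6 mm above the bench; origin below its middle at bench height. A divider (4 mm thick, top 28 mm above the bench) along x at y = +14 mm parts the narrow compartment (76 mm wide, middle at y = +54 mm) from the wide one (104 mm wide, middle at y = -40 mm).
- foil_roll: Bystander: upright roll, 68 mm in diameter, 124 mm high; origin at the middle of its foot.
- oil_bottle: Bystander: white bottle, 52 mm in diameter, 130 mm high; origin at the middle of its foot.
- tape: Bystander: tape roll lying flat, 96 mm in diameter, 45 mm high; origin at the middle of its underside.
- wrench: Bystander: steel wrench 170 mm long lying on the bench below the line on which the spindle comes out; under 20 mm high; origin at its middle, x axis along it.
- driver: Bystander: screwdriver 180 mm long lying on the bench, under 30 mm high; origin at its middle, x axis along it.
- die: Bystander: brass stamping die, 80 x 60 x 24 mm; origin at the middle of its underside.
- cards: Bystander: stack of cards, 150 x 105 x 24 mm; origin at the middle of its underside.
Mind the look-alikes: they are no part of the job. Leave any red look-alike of the spindle alone.

How it is judged:
By the outcome, as a careful person would: the job done as asked, in the order asked, and still so for the second after the job is handed in, with the robot touching nothing.
It also fails if it takes over 72 s, if anything falls off the work surface, if the arm or the gripper's body presses on something with over 40 N, if the wrist force passes 120 N, or if a joint passes its speed limit or range.

## Working session

There is one attempt and no reset: what is moved stays moved. The work goes in short steps, Python scripts to look and compute and a shell command to move; the robot and the scene stay as the last step left them, time stands still between calls to the robot, and variables do not carry over. Pictures are saved under pics/ and viewed, at most 10 in all, crops included, and the job is handed in when it is done.

```bash
ls; mkdir -p pics; python3 - <<'E'
from station import *
import cv2,numpy as np
s=get_state();print({k:np.round(v,3).tolist() for k,v in s.items()})
a=read_camera("scene");b=read_camera("side");c=read_camera("wrist")
for n,i in zip(("scene","side","wrist"),(a,b,c)):
    cv2.imwrite(f"pics/{n}0.png",i);m=camera_model(n);print(n,{k:np.round(v,3).tolist() if not isinstance(v,str) else v for k,v in m.items()})
cv2.imwrite("pics/ab0.png",np.vstack([cv2.resize(a,(800,600))]))
E
```

```text
pics
{'time_s': 0.0, 'joints': [1.194, 0.384, 0.044, 1.6, -0.018, 1.161, -0.05], 'qvel': [0.002, -0.0, -0.001, 0.001, -0.0, -0.001, 0.001], 'joint_torque': [-0.0, -43.346, 1.024, -24.951, 0.011, 0.011, 0.0], 'position': [178.72, -624.434, 403.264], 'tool_rot': [0.99, 0.139, -0.0, -0.001], 'ft_force': [0.647, 0.248, -0.332], 'torque': [-0.0, -0.029, 0.011], 'grasp_force': 0.0, 'opening': 85.679}
scene {'fx': 469.625, 'fy': 469.625, 'cx': 254.204, 'cy': 192.209, 'origin': [880.514, -661.417, 1288.798], 'rotation': [0.915, 0.285, -0.077, -0.277]}
side {'fx': 372.281, 'fy': 372.281, 'cx': 253.188, 'cy': 188.588, 'origin': [332.512, -577.464, 768.769], 'rotation': [0.929, -0.106, 0.032, -0.353]}
wrist {'fx': 297.319, 'fy': 297.319, 'cx': 253.617, 'cy': 192.289, 'origin': [245.964, -604.962, 371.515], 'rotation': [0.791, -0.596, -0.085, 0.111]}
```

View pics/ab0.png

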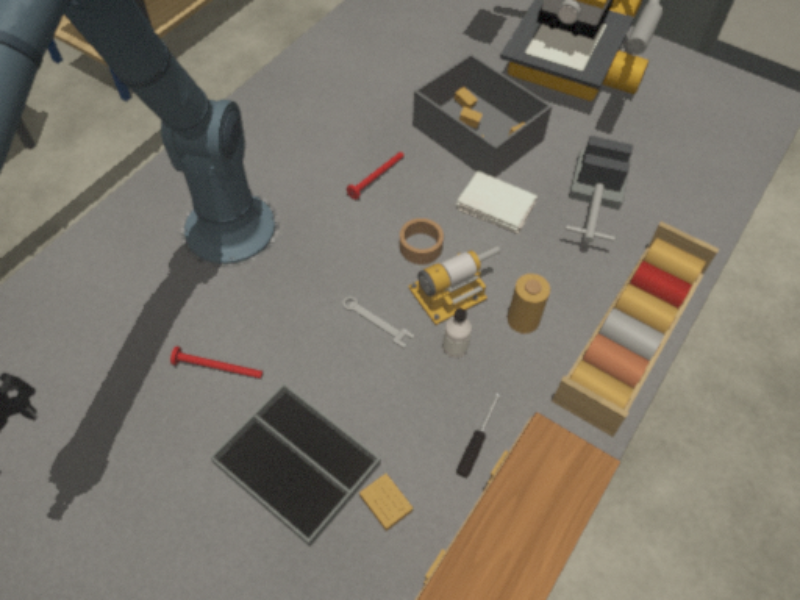

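View pics/side0.png

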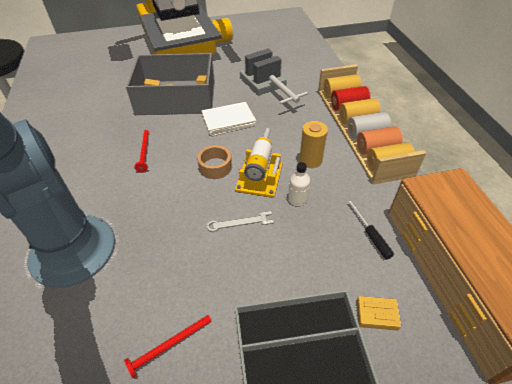

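Scene (800x600): the stand is at (450,285), its tail at (497,250) and its barrel mouth at (431,282). The tray is at (297,463), with the narrow compartment on its upper-right side. Spindle look-alikes are the red ones at (375,175) and (215,362), and the grey feeder handle at (595,210). The steel spindle in the yellow stand matches the description. I'll check it in a close crop and measure.

```bash
cat > h.py <<'E'
from station import *
import cv2,numpy as np
from scipy.spatial.transform import Rotation as R
def ray(n,px,m=None):
    m=m or camera_model(n);u=(px[0]-m["cx"])/m["fx"];v=(px[1]-m["cy"])/m["fy"]
    if n=="wrist":
        r=np.hypot(u,v);k=np.sin(r)/r if r>1e-9 else 1;d=np.array([u*k,v*k,np.cos(r)])
    else: d=np.array([u,v,1.]);d/=np.linalg.norm(d)
    return np.array(m["origin"]),R.from_quat(m["rotation"]).apply(d)
def onz(n,px,z,m=None):
    o,d=ray(n,px,m);return o+d*(z-o[2])/d[2]
def tri(*rs):
    A=np.zeros((3,3));b=np.zeros(3)
    for o,d in rs:
        P=np.eye(3)-np.outer(d,d);A+=P;b+=P@o
    p=np.linalg.solve(A,b);return p,[round(float(np.linalg.norm(np.cross(p-o,d))),1) for o,d in rs]
def proj(n,p,m=None):
    m=m or camera_model(n);c=R.from_quat(m["rotation"]).inv().apply(np.array(p)-m["origin"])
    if n=="wrist":
        t=np.arctan2(np.hypot(c[0],c[1]),c[2]);h=np.hypot(c[0],c[1]);return np.array([m["cx"]+m["fx"]*t*c[0]/h,m["cy"]+m["fy"]*t*c[1]/h])
    return np.array([m["cx"]+m["fx"]*c[0]/c[2],m["cy"]+m["fy"]*c[1]/c[2]])
E
python3 - <<'E'
from h import *
a=cv2.imread("pics/scene0.png");b=cv2.imread("pics/side0.png")
A=cv2.resize(a[145:215,255:335],(400*1,350),interpolation=cv2.INTER_CUBIC)
B=cv2.resize(b[120:200,225:305],(400,400),interpolation=cv2.INTER_CUBIC)
cv2.imwrite("pics/crop1.png",np.hstack([cv2.copyMakeBorder(A,0,50,0,0,0),B]))
# tray corners (outer rim z=30) from scene
for p in [(285,388),(214,461),(310,541),(379,462),(257,420),(350,491)]:
    print(np.round(onz("scene",np.array(p)*.64-.2,30)))
E
```

```text
[ 368. -250.   30.]
[ 355. -435.   30.]
[ 584. -449.   30.]
[ 599. -269.   30.]
[ 367. -331.   30.]
[ 588. -341.   30.]
```

View pics/crop1.png

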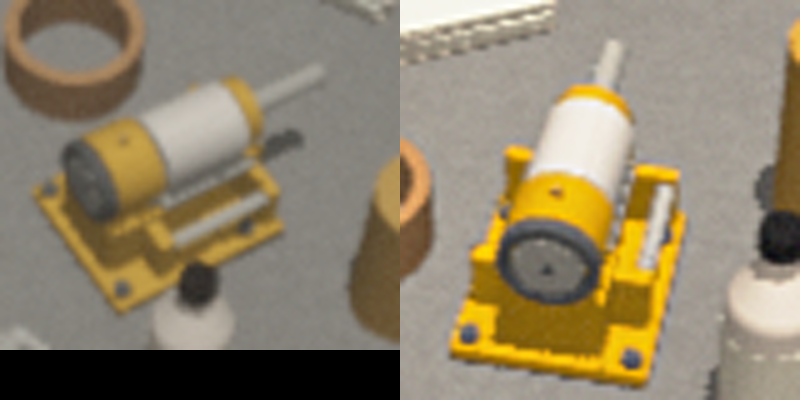

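The crop confirms the choice: the steel head sits in the yellow barrel (side px 255,173) and the plain end sticks out (side px 268,129). Next I'll triangulate both.

```bash
python3 - <<'E'
from h import *
def px(s,i): # centre offset
    o=(255,145) if s=="scene" else (225,120); x=i[0]-(400 if s=="side" else 0); return np.array([x,i[1]])/5+o-.4
M=tri(ray("scene",px("scene",(88,181))),ray("side",px("side",(549,267))));T=tri(ray("scene",px("scene",(321,71))),ray("side",px("side",(615,44))))
print("mouth",M,"tail",T)
d=T[0]-M[0];print(np.linalg.norm(d),np.degrees(np.arctan2(d[1],d[0])))
for p in [(451,352),(645,382),(686,212)]: print("base side",np.round(onz("side",px("side",p),6),1))
for p in [(36,192),(122,310),(284,230)]: print("base scene",np.round(onz("scene",px("scene",p),6),1))
# bystanders
for n,p,z in [("bottle cap",(460,316),130),("foil",(533,287),124),("tape",(421,240),45),("wrench1",(348,303),8),("wrench2",(408,340),8),("die",(386,500),24),("red",(350,190),10)]:
    print(n,np.round(onz("scene",np.array(p)*.64-.2,z)))
E
```

```text
mouth (array([470.67172758,  77.5861156 ,  75.81788113]), [1.6, 1.6]) tail (array([547.19007559, 237.45954661,  78.95730748]), [0.3, 0.3])
177.26936431162684 64.42337069474131
base side [418.9  91.1   6. ]
base side [516.4  45.7   6. ]
base side [572.7 166.1   6. ]
base scene [422.6  94.7   6. ]
base scene [519.   49.9   6. ]
base scene [573.2 162.9   6. ]
bottle cap [582.  20. 130.]
foil [662. 161. 124.]
tape [390. 186.  45.]
wrench1 [342. -15.   8.]
wrench2 [494. -18.   8.]
die [ 648. -317.   24.]
red [161. 238.  10.]
```

Stand is at about (504,146) with axis direction 65°, and the measured spindle length of 177 mm agrees with the 178.5 mm given. Tray is at about (477,-351), yaw -4°. I'll move above the tail end with tool x along the axis.

```bash
python3 -m creep '[{"tx":0.1,"ty":-0.12,"spin":-0.2,"hand":0.5},{"tx":0.503,"ty":-0.617,"spin":-0.855,"hand":0},{"tx":0.503,"ty":-0.617,"spin":-0.855,"hand":0},{"tx":0.503,"ty":-0.617,"spin":-0.855,"hand":0},{"tx":0.503,"ty":-0.617,"spin":-0.855,"hand":0},{"tx":0.503,"ty":-0.617,"spin":-0.855,"hand":0},{"tx":0.503,"ty":-0.617,"spin":-0.855,"hand":0},{"tx":0.503,"ty":-0.617,"spin":-0.855,"hand":0},{"tx":0.503,"ty":-0.617,"spin":-0.855,"hand":0},{"tx":0.503,"ty":-0.617,"spin":-0.855,"hand":0},{"tx":0.503,"ty":-0.617,"spin":-0.855,"hand":0}]'
python3 -m creep '[{"tx":0.713,"ty":-0.353,"spin":-0.855,"hand":0},{"tx":0.713,"ty":-0.353,"spin":-0.855,"hand":0},{"tx":0.713,"ty":-0.353,"spin":-0.855,"hand":0},{"tx":0.713,"ty":-0.353,"spin":-0.855,"hand":0},{"tx":0.713,"ty":-0.353,"spin":-0.855,"hand":0},{"tx":0.713,"ty":-0.353,"spin":-0.855,"hand":0},{"tx":0.713,"ty":-0.353,"spin":-0.855,"hand":0},{"tx":0.713,"ty":-0.353,"spin":-0.855,"hand":0},{"tx":0.713,"ty":-0.353,"spin":-0.855,"hand":0},{"tx":0.713,"ty":-0.353,"spin":-0.855,"hand":0},{"tx":0.713,"ty":-0.353,"spin":-0.855,"hand":0},{"tx":0.713,"ty":-0.353,"spin":-0.855,"hand":0}]'
python3 - <<'E'
from h import *
m=camera_model("wrist");i=read_camera("wrist");cv2.imwrite("pics/w1.png",i)
import json;json.dump({k:(v if isinstance(v,(str,float,int)) else list(map(float,v))) for k,v in m.items()},open("w1.json","w"))
for p in [(470.7,77.6,80),(547.2,237.4,79)]: print(proj("wrist",p,m))
E
```

```text
[-61.21066497 -56.63175793]
[-76.35397839 -72.45605359]invalid input
invalid input
```

View pics/w1.png

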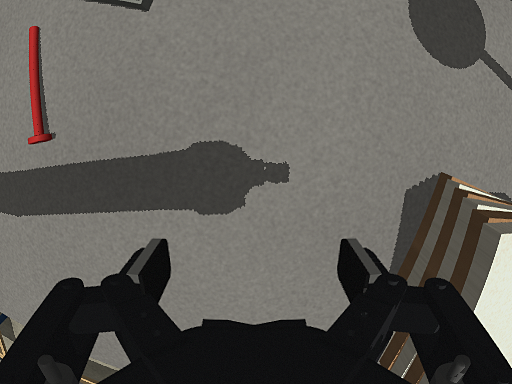

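Both moves were refused as "invalid input", so the picture shows only the start pose: open fingers and a red look-alike at (38,85). I'll retry with every key present.

```bash
python3 -m creep '[{"tx":0.1,"ty":-0.12,"tz":0,"spin":-0.2,"hand":0.5},{"tx":0.503,"ty":-0.617,"tz":0,"spin":-0.855,"hand":0},{"tx":0.503,"ty":-0.617,"tz":0,"spin":-0.855,"hand":0},{"tx":0.503,"ty":-0.617,"tz":0,"spin":-0.855,"hand":0},{"tx":0.503,"ty":-0.617,"tz":0,"spin":-0.855,"hand":0},{"tx":0.503,"ty":-0.617,"tz":0,"spin":-0.855,"hand":0},{"tx":0.503,"ty":-0.617,"tz":0,"spin":-0.855,"hand":0},{"tx":0.503,"ty":-0.617,"tz":0,"spin":-0.855,"hand":0},{"tx":0.503,"ty":-0.617,"tz":0,"spin":-0.855,"hand":0},{"tx":0.503,"ty":-0.617,"tz":0,"spin":-0.855,"hand":0},{"tx":0.503,"ty":-0.617,"tz":0,"spin":-0.855,"hand":0}]'
```

```text
time_s: 1.58
position: [366.5, -187.4, 404.5]
tool_rot: [0.939, 0.344, -0.0, -0.0]
ft_force: [0.1, -0.0, 0.8]
opening: -0.1
grasp_force: 0.0
```

```bash
python3 -m creep '[{"tx":0.713,"ty":-0.353,"tz":0,"spin":-0.855,"hand":0},{"tx":0.713,"ty":-0.353,"tz":0,"spin":-0.855,"hand":0},{"tx":0.713,"ty":-0.353,"tz":0,"spin":-0.855,"hand":0},{"tx":0.713,"ty":-0.353,"tz":0,"spin":-0.855,"hand":0},{"tx":0.713,"ty":-0.353,"tz":0,"spin":-0.855,"hand":0},{"tx":0.713,"ty":-0.353,"tz":0,"spin":-0.855,"hand":0},{"tx":0.713,"ty":-0.353,"tz":0,"spin":-0.855,"hand":0},{"tx":0.713,"ty":-0.353,"tz":0,"spin":-0.855,"hand":0},{"tx":0.713,"ty":-0.353,"tz":0,"spin":-0.855,"hand":0},{"tx":0.713,"ty":-0.353,"tz":0,"spin":-0.855,"hand":0},{"tx":0.713,"ty":-0.353,"tz":0,"spin":-0.855,"hand":0}]'
python3 - <<'E'
from h import *
m=camera_model("wrist");i=read_camera("wrist");cv2.imwrite("pics/w2.png",i)
import json;json.dump({k:(v if isinstance(v,(str,float,int)) else list(map(float,v))) for k,v in m.items()},open("w2.json","w"))
print(m["origin"])
for p in [(470.7,77.6,80),(547.2,237.4,79)]: print(proj("wrist",p,m))
E
```

```text
time_s: 2.95
position: [555.6, 250.4, 404.3]
tool_rot: [0.845, 0.535, -0.001, 0.001]
ft_force: [-0.1, -0.4, -0.2]
opening: 0.3
grasp_force: 0.0
[585.45378293 313.7612117  372.10646191]
[251.49694609 326.32861553]
[251.96871354 192.92616779]
```

View pics/w2.png

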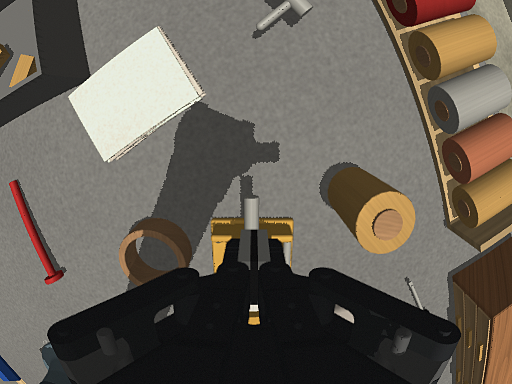

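The wrist view shows the tail at (252,197), pointing up the image and in line with tool x, with the base plate edge centred at x=253. I'll fit the tail edges exactly.

```bash
python3 - <<'E'
from h import *
import json
m=json.load(open("w2.json"));i=cv2.imread("pics/w2.png")
g=i.mean(2)
print(g[190:216,252].astype(int))
for r in (203,207,211,215): print(r,g[r,240:264].astype(int))
u=np.array([np.cos(np.radians(65)),np.sin(np.radians(65)),0])
for e in (-8,-4,0,4): # tail extreme face top/bottom z
    t=np.array([547.2,237.4,0])+u*e; print(e,proj("wrist",t+[0,0,88],m),proj("wrist",t+[0,0,72],m))
y=(i[:,:,2].astype(int)-i[:,:,0]>80)
print([ (r,np.where(y[r,190:310])[0][[0,-1]]+190) for r in (218,220,224,228)])
E
```

```text
[ 75 140 123  54  59  59  66  61  96 178 172 168 169 169 168 169 168 169
 169 169 170 169 169 168 169 169]
203 [124  67  60  55  89 114 128 144 154 162 167 176 169 167 167 163 147 134
 110 105 124 121 118 118]
207 [ 83  58  62  55  88 112 129 143 153 161 169 176 169 166 168 164 148 133
 102 118 119 117 122 126]
211 [ 87  62  63  57  85 112 128 143 153 162 169 176 169 166 167 162 147 135
  99 123 126 127 127 126]
215 [128  72  61  60  84 111 130 143 153 162 169 174 169 167 168 162 146 134
  99 127 130 128 131 133]
-8 [251.95927191 203.06636831] [252.05678356 198.34012637]
-4 [251.93497152 199.27295521] [252.03423974 194.71366317]
0 [251.91066416 195.44884622] [252.01169116 191.06066239]
4 [251.88636005 191.59494763] [251.98914633 187.38194649]Traceback (most recent call last):
  File "<stdin>", line 11, in <module>
IndexError: index 0 is out of bounds for axis 0 with size 0
```

```bash
python3 -m creep '[{"tx":0.012,"ty":-0.005,"tz":0,"spin":-0.01,"hand":0},{"tx":0.012,"ty":-0.005,"tz":0.08,"spin":-0.01,"hand":0},{"tx":0.012,"ty":-0.005,"tz":0.16,"spin":-0.01,"hand":0},{"tx":0.012,"ty":-0.005,"tz":0.22,"spin":-0.01,"hand":0},{"tx":0.012,"ty":-0.005,"tz":0.275,"spin":-0.01,"hand":0},{"tx":0.012,"ty":-0.005,"tz":0.275,"spin":-0.01,"hand":0},{"tx":0.012,"ty":-0.005,"tz":0.275,"spin":-0.01,"hand":0}]'
python3 - <<'E'
from h import *
i=read_camera("wrist");a=read_camera("side")
cv2.imwrite("pics/w3.png",np.hstack([i[100:384,60:450],cv2.resize(a[100:200,220:320],(284,284))]))
E
```

```text
time_s: 3.88
position: [556.0, 261.3, 241.1]
tool_rot: [0.842, 0.539, 0.001, -0.0]
ft_force: [0.4, -1.3, 0.4]
opening: 0.0
grasp_force: 0.0
```

View pics/w3.png

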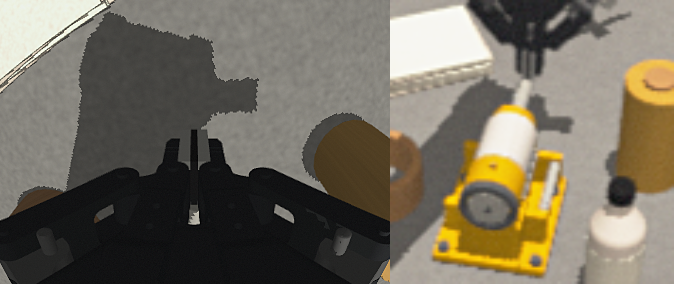

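```bash
python3 -m creep '[{"tx":-0.012,"ty":0.002,"tz":0,"spin":0,"hand":0},{"tx":-0.02,"ty":0.002,"tz":0,"spin":0,"hand":0},{"tx":-0.026,"ty":0.002,"tz":0,"spin":0,"hand":0},{"tx":-0.032,"ty":0.002,"tz":0,"spin":0,"hand":0},{"tx":-0.038,"ty":0.002,"tz":0,"spin":0,"hand":0},{"tx":-0.044,"ty":0.002,"tz":0,"spin":0,"hand":0},{"tx":-0.05,"ty":0.002,"tz":0,"spin":0,"hand":0}]'
```

```text
time_s: 4.85
position: [544.3, 234.3, 240.3]
tool_rot: [0.842, 0.54, 0.002, -0.001]
ft_force: [3.3, 5.9, -2.5]
opening: 0.1
grasp_force: 2.7
```

```bash
python3 -m creep '[{"tx":-0.007,"ty":0,"tz":0,"spin":0,"hand":0},{"tx":-0.014,"ty":0,"tz":0,"spin":0,"hand":0},{"tx":-0.021,"ty":0,"tz":0,"spin":0,"hand":0},{"tx":-0.028,"ty":0,"tz":0,"spin":0,"hand":0},{"tx":-0.035,"ty":0,"tz":0,"spin":0,"hand":0},{"tx":-0.042,"ty":0,"tz":0,"spin":0,"hand":0},{"tx":-0.049,"ty":0,"tz":0,"spin":0,"hand":0},{"tx":-0.054,"ty":0,"tz":0,"spin":0,"hand":0},{"tx":-0.054,"ty":0,"tz":0,"spin":0,"hand":0}]'
python3 - <<'E'
from h import *
a=read_camera("side");cv2.imwrite("pics/side2.png",a)
b=read_camera("scene");cv2.imwrite("pics/scene2.png",b)
cv2.imwrite("pics/s4.png",np.hstack([cv2.resize(a[120:200,220:300],(400,400),interpolation=cv2.INTER_CUBIC),cv2.resize(b[145:225,245:325],(400,400),interpolation=cv2.INTER_CUBIC)]))
E
```

```text
time_s: 5.98
position: [530.7, 204.9, 240.2]
tool_rot: [0.842, 0.54, 0.002, -0.001]
ft_force: [1.9, 4.5, -2.4]
opening: -0.1
grasp_force: 2.6
```

View pics/s4.png

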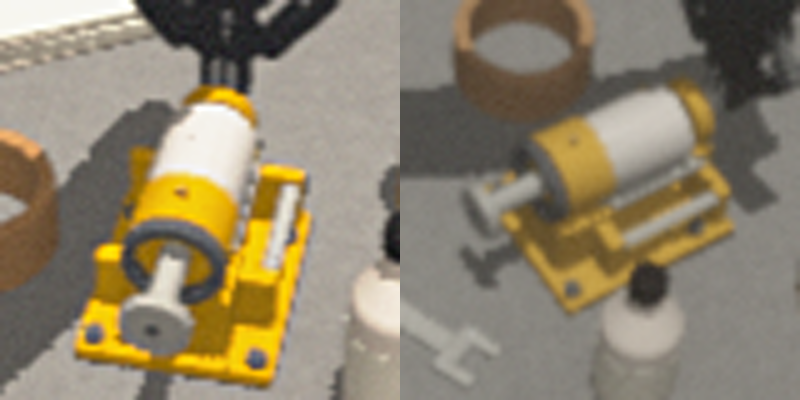

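The head now stands well clear of the barrel, at side-crop (155,328) and scene-crop (487,208). I'll triangulate it.

```bash
python3 - <<'E'
from h import *
H=tri(ray("side",(155/5+220-.4,328/5+120-.4)),ray("scene",(87/5+245-.4,208/5+145-.4)))
print(H)
u=np.array([np.cos(np.radians(65)),np.sin(np.radians(65))]);l=np.array([u[1],-u[0]])
for n,p in [("H",H[0][:2]),("M",(470.7,77.6)),("T0",(545.9,234.7)),("S",(503.8,146.5)),("tcp",(530.7,204.9))]:
    d=np.array(p)-[503.8,146.5];print(n,d@u,d@l)
E
```

```text
(array([453.24079792,  46.24382423,  67.7229869 ]), [2.2, 2.2])
H -112.23019489965415 -3.4521078187883076
M -76.43327099044235 -0.8803895169789405
T0 97.72857563591594 0.8806271487132483
S 0.0 0.0
tcp 64.2968060037652 -0.30122701437093513
```

```bash
python3 -m creep '[{"tx":0.02,"ty":0,"tz":0,"spin":0,"hand":0},{"tx":0.02,"ty":0,"tz":-0.08,"spin":0,"hand":0},{"tx":0.02,"ty":0,"tz":-0.18,"spin":0,"hand":0.5},{"tx":-0.05,"ty":0,"tz":-0.25,"spin":0,"hand":0.55},{"tx":-0.15,"ty":0,"tz":-0.25,"spin":0,"hand":0.55},{"tx":-0.25,"ty":0,"tz":-0.25,"spin":0,"hand":0.55},{"tx":-0.34,"ty":0,"tz":-0.25,"spin":0,"hand":0.55},{"tx":-0.34,"ty":0,"tz":-0.25,"spin":0,"hand":0.55},{"tx":-0.34,"ty":0,"tz":-0.25,"spin":0,"hand":0.55}]'
python3 - <<'E'
from h import *
m=camera_model("wrist");i=read_camera("wrist");cv2.imwrite("pics/w5.png",i)
import json;json.dump({k:(v if isinstance(v,(str,float,int)) else list(map(float,v))) for k,v in m.items()},open("w5.json","w"))
cv2.imwrite("pics/w5c.png",cv2.resize(i[140:300,170:340],(680,640))[:600])
u=np.array([np.cos(np.radians(65)),np.sin(np.radians(65)),0])
for a in (-130,-120,-110,-77): print(a,[np.round(proj("wrist",np.array([503.8,146.5,0])+u*a+[0,0,z],m),1) for z in (61,80,99,108)])
E
```

```text
time_s: 7.2
position: [445.0, 18.4, 389.8]
tool_rot: [0.842, 0.539, -0.0, -0.0]
ft_force: [0.0, -0.1, -0.1]
opening: 47.1
grasp_force: 0.0
-130 [array([253.6, 167.6]), array([253.6, 171.5]), array([253.5, 175.9]), array([253.5, 178.3])]
-120 [array([253.7, 157.9]), array([253.6, 161.2]), array([253.6, 164.9]), array([253.6, 166.9])]
-110 [array([253.7, 148.1]), array([253.7, 150.7]), array([253.6, 153.8]), array([253.6, 155.3])]
-77 [array([253.8, 115.3]), array([253.8, 115.7]), array([253.8, 116.2]), array([253.7, 116.4])]
```

View pics/w5c.png

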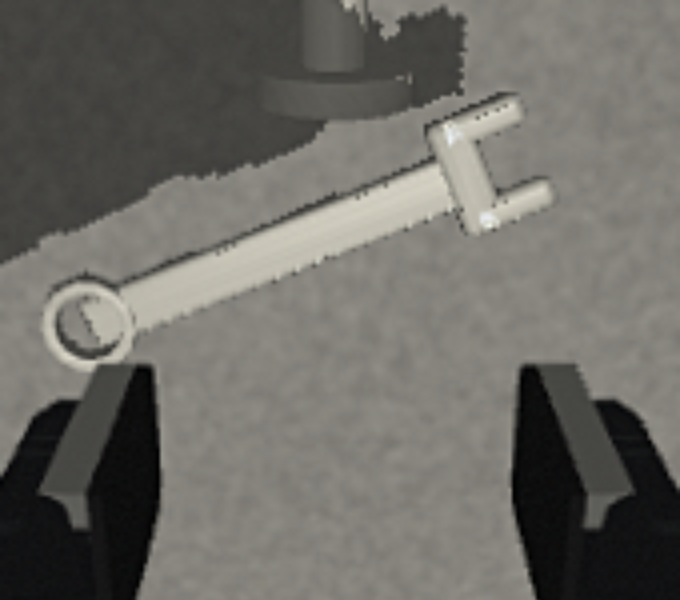

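The head's outer edge is at row 169.5, which puts its face about 47 mm out. Shank is centred at column 253, in line. I'll grip the shank midway between barrel and head.

```bash
python3 -m creep '[{"tx":0.075,"ty":-0.002,"tz":0,"spin":0,"hand":0.55},{"tx":0.075,"ty":-0.002,"tz":0.08,"spin":0,"hand":0.55},{"tx":0.075,"ty":-0.002,"tz":0.16,"spin":0,"hand":0.55},{"tx":0.075,"ty":-0.002,"tz":0.22,"spin":0,"hand":0.55},{"tx":0.075,"ty":-0.002,"tz":0.246,"spin":0,"hand":0.55},{"tx":0.075,"ty":-0.002,"tz":0.246,"spin":0,"hand":0.5},{"tx":0.075,"ty":-0.002,"tz":0.246,"spin":0,"hand":0.3},{"tx":0.075,"ty":-0.002,"tz":0.246,"spin":0,"hand":0},{"tx":0.075,"ty":-0.002,"tz":0.246,"spin":0,"hand":0},{"tx":0.075,"ty":-0.002,"tz":0.246,"spin":0,"hand":0},{"tx":0.075,"ty":-0.002,"tz":0.246,"spin":0,"hand":0}]'
```

```text
time_s: 8.62
position: [463.6, 60.1, 243.8]
tool_rot: [0.842, 0.539, 0.001, 0.001]
ft_force: [-2.2, 0.4, 5.9]
opening: 13.9
grasp_force: 58.5
```

```bash
python3 -m creep '[{"tx":0,"ty":0,"tz":0,"spin":0,"hand":0.3},{"tx":0,"ty":0,"tz":0,"spin":0,"hand":0.4},{"tx":0,"ty":0,"tz":0.006,"spin":0,"hand":0.4},{"tx":0,"ty":0,"tz":0.006,"spin":0,"hand":0},{"tx":0,"ty":0,"tz":0.006,"spin":0,"hand":0},{"tx":0,"ty":0,"tz":0.006,"spin":0,"hand":0},{"tx":0,"ty":0,"tz":0.006,"spin":0,"hand":0}]'
```

```text
time_s: 9.5
position: [462.9, 59.2, 238.4]
tool_rot: [0.842, 0.539, 0.0, 0.0]
ft_force: [2.4, -0.9, -2.5]
opening: 13.7
grasp_force: 58.4
```

```bash
python3 -m creep '[{"tx":-0.008,"ty":0,"tz":0,"spin":0,"hand":0},{"tx":-0.018,"ty":0,"tz":0,"spin":0,"hand":0},{"tx":-0.028,"ty":0,"tz":0,"spin":0,"hand":0},{"tx":-0.038,"ty":0,"tz":0,"spin":0,"hand":0},{"tx":-0.048,"ty":0,"tz":0,"spin":0,"hand":0},{"tx":-0.058,"ty":0,"tz":0,"spin":0,"hand":0},{"tx":-0.068,"ty":0,"tz":0,"spin":0,"hand":0},{"tx":-0.078,"ty":0,"tz":0,"spin":0,"hand":0},{"tx":-0.088,"ty":0,"tz":0,"spin":0,"hand":0},{"tx":-0.09,"ty":0,"tz":0,"spin":0,"hand":0},{"tx":-0.09,"ty":0,"tz":0,"spin":0,"hand":0}]'
```

```text
time_s: 10.88
position: [440.1, 10.4, 238.5]
tool_rot: [0.842, 0.539, -0.0, 0.0]
ft_force: [2.7, 2.6, -2.5]
opening: 14.0
grasp_force: 58.7
```

```bash
python3 -m creep '[{"tx":0,"ty":0,"tz":0,"spin":0,"hand":0.2},{"tx":0,"ty":0,"tz":0,"spin":0,"hand":0.4},{"tx":0,"ty":0,"tz":0,"spin":0,"hand":0.4},{"tx":0.04,"ty":0,"tz":-0.006,"spin":0,"hand":0.4},{"tx":0.08,"ty":0,"tz":-0.006,"spin":0,"hand":0.4},{"tx":0.08,"ty":0,"tz":-0.006,"spin":0,"hand":0.4},{"tx":0.08,"ty":0,"tz":-0.006,"spin":0,"hand":0},{"tx":0.08,"ty":0,"tz":-0.006,"spin":0,"hand":0},{"tx":0.08,"ty":0,"tz":-0.006,"spin":0,"hand":0},{"tx":0.08,"ty":0,"tz":-0.006,"spin":0,"hand":0}]'
```

```text
time_s: 12.12
position: [460.1, 53.1, 242.0]
tool_rot: [0.843, 0.539, -0.001, 0.0]
ft_force: [0.5, -2.1, -0.4]
opening: 13.8
grasp_force: 58.5
```

```bash
python3 -m creep '[{"tx":-0.008,"ty":0,"tz":0,"spin":0,"hand":0},{"tx":-0.018,"ty":0,"tz":0,"spin":0,"hand":0},{"tx":-0.028,"ty":0,"tz":0,"spin":0,"hand":0},{"tx":-0.038,"ty":0,"tz":0,"spin":0,"hand":0},{"tx":-0.048,"ty":0,"tz":0,"spin":0,"hand":0},{"tx":-0.058,"ty":0,"tz":0,"spin":0,"hand":0},{"tx":-0.068,"ty":0,"tz":0,"spin":0,"hand":0},{"tx":-0.078,"ty":0,"tz":0,"spin":0,"hand":0},{"tx":-0.088,"ty":0,"tz":0,"spin":0,"hand":0},{"tx":-0.098,"ty":0,"tz":0,"spin":0,"hand":0},{"tx":-0.108,"ty":0,"tz":0,"spin":0,"hand":0},{"tx":-0.118,"ty":0,"tz":0,"spin":0,"hand":0},{"tx":-0.128,"ty":0,"tz":0,"spin":0,"hand":0},{"tx":-0.138,"ty":0,"tz":0,"spin":0,"hand":0},{"tx":-0.148,"ty":0,"tz":0,"spin":0,"hand":0},{"tx":-0.158,"ty":0,"tz":0,"spin":0,"hand":0},{"tx":-0.168,"ty":0,"tz":0,"spin":0,"hand":0},{"tx":-0.18,"ty":0,"tz":0,"spin":0,"hand":0},{"tx":-0.18,"ty":0,"tz":0,"spin":0,"hand":0}]'
```

```text
time_s: 14.5
position: [414.6, -44.7, 241.9]
tool_rot: [0.843, 0.539, -0.0, -0.0]
ft_force: [-0.2, 0.1, -3.5]
opening: 13.8
grasp_force: 58.5
```

Spindle is free: the only load is its 3.5 N weight. I'll carry it to the tray and turn it.

```bash
python3 -m creep '[{"tx":-0.03,"ty":0.01,"tz":-0.03,"spin":0.1,"hand":0},{"tx":-0.08,"ty":0.05,"tz":-0.05,"spin":0.3,"hand":0},{"tx":-0.12,"ty":0.08,"tz":-0.05,"spin":0.5,"hand":0},{"tx":-0.15,"ty":0.1,"tz":-0.05,"spin":0.7,"hand":0},{"tx":-0.168,"ty":0.114,"tz":-0.05,"spin":0.81,"hand":0},{"tx":-0.168,"ty":0.114,"tz":-0.05,"spin":0.81,"hand":0}]'
python3 -m creep '[{"tx":-0.03,"ty":0.05,"tz":0,"spin":0.2,"hand":0},{"tx":-0.06,"ty":0.1,"tz":0,"spin":0.4,"hand":0},{"tx":-0.09,"ty":0.15,"tz":0,"spin":0.6,"hand":0},{"tx":-0.108,"ty":0.198,"tz":0,"spin":0.81,"hand":0},{"tx":-0.108,"ty":0.198,"tz":0,"spin":0.81,"hand":0}]'
python3 -m creep '[{"tx":0,"ty":0,"tz":0,"spin":0.3,"hand":0},{"tx":0,"ty":0,"tz":0,"spin":0.6,"hand":0},{"tx":0,"ty":0,"tz":0,"spin":0.806,"hand":0},{"tx":0,"ty":0,"tz":0,"spin":0.806,"hand":0},{"tx":0,"ty":0,"tz":0,"spin":0.806,"hand":0}]'
python3 - <<'E'
from h import *
m=camera_model("wrist");i=read_camera("wrist");s=read_camera("side")
cv2.imwrite("pics/w6.png",np.hstack([i[60:384,:],cv2.resize(s[224:384,200:400],(405,324))])[:, :917]);cv2.imwrite("pics/s6.png",s)
v=cv2.imread("pics/w6.png");cv2.imwrite("pics/w6.png",cv2.resize(v,(800,int(324*800/917))))
def t(x,y,z):
    c,sn=np.cos(np.radians(-4.3)),np.sin(np.radians(-4.3));return [476.5+c*x-sn*y,-350.8+sn*x+c*y,z]
for q in [(120,14,28),(120,92,30),(116,92,30),(-120,92,30),(-120,16,28)]: print(q,np.round(proj("wrist",t(*q),m)),np.round(proj("side",t(*q))))
E
```

```text
time_s: 15.25
position: [435.2, -164.7, 272.0]
tool_rot: [0.934, 0.358, 0.0, -0.0]
ft_force: [0.9, 0.8, -3.9]
opening: 13.9
grasp_force: 59.0
time_s: 15.88
position: [467.1, -297.4, 272.1]
tool_rot: [0.987, 0.163, 0.001, 0.001]
ft_force: [0.1, 0.6, -4.9]
opening: 13.9
grasp_force: 59.0
time_s: 16.5
position: [466.5, -294.4, 271.8]
tool_rot: [0.999, -0.035, -0.0, -0.0]
ft_force: [-0.0, -0.3, -3.3]
opening: 13.4
grasp_force: 59.1
(120, 14, 28) [313.  23.] [363. 328.]
(120, 92, 30) [203.  22.] [351. 291.]
(116, 92, 30) [203.  27.] [349. 291.]
(-120, 92, 30) [213. 315.] [239. 308.]
(-120, 16, 28) [297. 314.] [244. 345.]
```

View pics/w6.png

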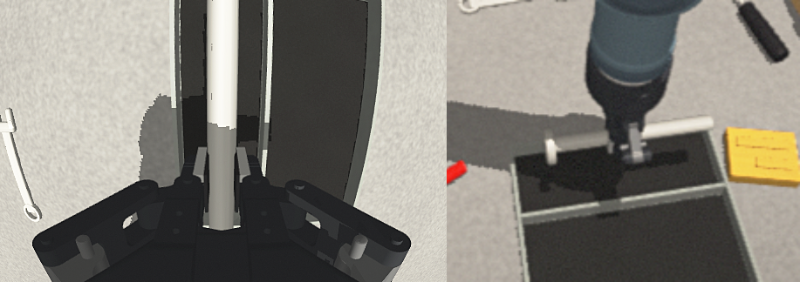

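The spindle is centred over the narrow compartment. In the wrist view it is at column 254, between walls at 206 and 305. Lowering.

```bash
python3 -m creep '[{"tx":0,"ty":0,"tz":0.04,"spin":0,"hand":0},{"tx":0,"ty":0,"tz":0.08,"spin":0,"hand":0},{"tx":0,"ty":0,"tz":0.11,"spin":0,"hand":0},{"tx":0,"ty":0,"tz":0.13,"spin":0,"hand":0},{"tx":0,"ty":0,"tz":0.138,"spin":0,"hand":0},{"tx":0,"ty":0,"tz":0.142,"spin":0,"hand":0},{"tx":0,"ty":0,"tz":0.145,"spin":0,"hand":0},{"tx":0,"ty":0,"tz":0.145,"spin":0,"hand":0}]'
```

```text
time_s: 17.6
position: [466.8, -295.8, 185.9]
tool_rot: [0.999, -0.037, 0.0, 0.0]
ft_force: [-0.9, 1.1, -0.5]
opening: 13.6
grasp_force: 59.5
```

```bash
python3 -m creep '[{"tx":0,"ty":0,"tz":0.002,"spin":0,"hand":0},{"tx":0,"ty":0,"tz":0.004,"spin":0,"hand":0},{"tx":0,"ty":0,"tz":0.005,"spin":0,"hand":0},{"tx":0,"ty":0,"tz":0.005,"spin":0,"hand":0}]'
```

```text
time_s: 18.1
position: [467.4, -295.7, 183.1]
tool_rot: [0.999, -0.037, 0.001, 0.0]
ft_force: [-0.6, 1.1, 6.7]
opening: 13.8
grasp_force: 60.3
```

```bash
python3 -m creep '[{"tx":0,"ty":0,"tz":0,"spin":0,"hand":0.18},{"tx":0,"ty":0,"tz":0,"spin":0,"hand":0.24},{"tx":0,"ty":0,"tz":0,"spin":0,"hand":0.3},{"tx":0,"ty":0,"tz":0,"spin":0,"hand":0.3},{"tx":0,"ty":0,"tz":-0.02,"spin":0,"hand":0.3},{"tx":0,"ty":0,"tz":-0.08,"spin":0,"hand":0.3},{"tx":0,"ty":0,"tz":-0.16,"spin":0,"hand":0.3},{"tx":0,"ty":0,"tz":-0.26,"spin":0,"hand":0.3},{"tx":0,"ty":0,"tz":-0.36,"spin":0,"hand":0.6},{"tx":0,"ty":0,"tz":-0.36,"spin":0,"hand":1}]'
python3 - <<'E'
from h import *
s=read_camera("side");cv2.imwrite("pics/side7.png",s);w=read_camera("wrist");cv2.imwrite("pics/w7.png",w)
E
```

```text
time_s: 19.35
position: [468.6, -296.4, 405.7]
tool_rot: [0.999, -0.037, 0.006, 0.004]
ft_force: [-0.0, 0.3, -0.3]
opening: 61.0
grasp_force: 0.0
```

```bash
python3 -m creep '[{"tx":0.001,"ty":-0.1,"tz":0,"spin":-0.3,"hand":1},{"tx":0.002,"ty":-0.25,"tz":0,"spin":-0.807,"hand":1},{"tx":0.002,"ty":-0.25,"tz":0,"spin":-0.807,"hand":1},{"tx":0.002,"ty":-0.25,"tz":0,"spin":-0.807,"hand":1}]'
python3 -m creep '[{"tx":0.097,"ty":-0.225,"tz":0,"spin":-0.807,"hand":1},{"tx":0.097,"ty":-0.225,"tz":0,"spin":-0.807,"hand":1},{"tx":0.097,"ty":-0.225,"tz":0,"spin":-0.807,"hand":1}]'
python3 -m creep '[{"tx":0.178,"ty":-0.168,"tz":0,"spin":-0.807,"hand":1},{"tx":0.178,"ty":-0.168,"tz":0,"spin":-0.807,"hand":1},{"tx":0.178,"ty":-0.168,"tz":0,"spin":-0.807,"hand":1},{"tx":0.178,"ty":-0.168,"tz":0,"spin":-0.807,"hand":1}]'
python3 - <<'E'
from h import *
s=get_state()
u=np.array([np.cos(np.radians(65)),np.sin(np.radians(65))]);l=np.array([u[1],-u[0]])
d=np.array(s["position"][:2])-[503.8,146.5]-l*(-.3);q=s["tool_rot"];print("along,lat",d@u,d@l,"yaw",2*np.degrees(np.arctan2(q[1],q[0])),s["position"])
i=read_camera("scene")
def blob(n,img,poly):
    hsv=cv2.cvtColor(img,cv2.COLOR_BGR2HSV);m=np.zeros(img.shape[:2],np.uint8);cv2.fillPoly(m,[np.int32(poly)],1)
    b=((hsv[...,2]>110)&(m>0)).astype(np.uint8);k,_,st,c=cv2.connectedComponentsWithStats(b)
    for j in np.argsort(-st[1:,4])[:2]+1: print(n,st[j],c[j])
def t(x,y,z):
    c,sn=np.cos(np.radians(-4.3)),np.sin(np.radians(-4.3));return [476.5+c*x-sn*y,-350.8+sn*x+c*y,z]
for n,im in (("side",cv2.imread("pics/side7.png")),("scene",i)):
    blob(n,im,[proj(n,t(*p)) for p in [(-112,20,10),(112,20,10),(112,86,10),(-112,86,10)]])
    print([np.round(proj(n,t(*p))) for p in [(-85,54,20),(90,54,14)]])
# roller lateral/axial extents in scene: white pixels
hsv=cv2.cvtColor(i,cv2.COLOR_BGR2HSV);cv2.imwrite("pics/scene8.png",i)
print("roller pred",np.round(proj("scene",[503.8,146.5,76])))
E
```

```text
time_s: 19.95
position: [478.4, -143.6, 396.7]
tool_rot: [0.986, 0.166, -0.001, -0.001]
ft_force: [0.6, -1.0, -0.8]
opening: 85.5
grasp_force: 0.0
time_s: 20.32
position: [490.1, 2.5, 397.6]
tool_rot: [0.933, 0.36, -0.0, -0.001]
ft_force: [0.1, -0.6, -0.6]
opening: 85.1
grasp_force: 0.0
time_s: 20.82
position: [502.5, 146.3, 397.4]
tool_rot: [0.843, 0.538, -0.001, -0.0]
ft_force: [-0.3, -0.9, -0.6]
opening: 85.1
grasp_force: 0.0
along,lat -0.6985101080511855 -0.7783327162476866 yaw 65.0647156113207 [502.52749553 146.32265795 397.40921564]
side [256 311  88  24 727] [297.32462173 319.67400275]
side [297 327  60  11 101] [326.63366337 332.21782178]
[array([258., 325.]), array([342., 313.])]
scene [177 259  52  45 329] [202.17325228 280.95744681]
scene [167 269  73  47 108] [206.94444444 296.7037037 ]
[array([181., 265.]), array([227., 302.])]
roller pred [293. 172.]
```

The spindle lies within the narrow compartment, with pixel extents as expected. Now I'll grip the roller.

```bash
python3 -m creep '[{"tx":0.001,"ty":0.001,"tz":0.08,"spin":0,"hand":1},{"tx":0.001,"ty":0.001,"tz":0.16,"spin":0,"hand":1},{"tx":0.001,"ty":0.001,"tz":0.22,"spin":0,"hand":1},{"tx":0.001,"ty":0.001,"tz":0.26,"spin":0,"hand":1},{"tx":0.001,"ty":0.001,"tz":0.277,"spin":0,"hand":1},{"tx":0.001,"ty":0.001,"tz":0.277,"spin":0,"hand":0.8},{"tx":0.001,"ty":0.001,"tz":0.277,"spin":0,"hand":0.65},{"tx":0.001,"ty":0.001,"tz":0.277,"spin":0,"hand":0.5},{"tx":0.001,"ty":0.001,"tz":0.277,"spin":0,"hand":0.4},{"tx":0.001,"ty":0.001,"tz":0.277,"spin":0,"hand":0.4},{"tx":0.001,"ty":0.001,"tz":0.277,"spin":0,"hand":0.4}]'
```

```text
time_s: 22.25
position: [503.8, 147.1, 233.4]
tool_rot: [0.843, 0.538, 0.001, 0.001]
ft_force: [-0.9, -0.6, 7.1]
opening: 49.4
grasp_force: 63.0
```

```bash
python3 -m creep '[{"tx":0,"ty":0,"tz":-0.01,"spin":0,"hand":0},{"tx":0,"ty":0,"tz":-0.03,"spin":0,"hand":0},{"tx":0,"ty":0,"tz":-0.06,"spin":0,"hand":0},{"tx":0,"ty":0,"tz":-0.1,"spin":0,"hand":0},{"tx":0,"ty":0,"tz":-0.16,"spin":0,"hand":0},{"tx":0,"ty":0,"tz":-0.22,"spin":0,"hand":0},{"tx":0,"ty":0,"tz":-0.25,"spin":0,"hand":0},{"tx":0,"ty":0,"tz":-0.25,"spin":0,"hand":0}]'
```

```text
time_s: 23.25
position: [503.0, 147.0, 383.3]
tool_rot: [0.843, 0.538, 0.001, 0.001]
ft_force: [-0.5, 0.1, -3.0]
opening: 49.8
grasp_force: 63.8
```

```bash
python3 -m creep '[{"tx":-0.04,"ty":0.016,"tz":0,"spin":-0.05,"hand":0},{"tx":-0.12,"ty":0.048,"tz":0,"spin":-0.15,"hand":0},{"tx":-0.21,"ty":0.084,"tz":0,"spin":-0.25,"hand":0},{"tx":-0.3,"ty":0.12,"tz":0,"spin":-0.35,"hand":0},{"tx":-0.39,"ty":0.156,"tz":0,"spin":-0.45,"hand":0},{"tx":-0.48,"ty":0.192,"tz":0,"spin":-0.55,"hand":0},{"tx":-0.57,"ty":0.228,"tz":0,"spin":-0.65,"hand":0},{"tx":-0.66,"ty":0.264,"tz":0,"spin":-0.72,"hand":0},{"tx":-0.74,"ty":0.296,"tz":0,"spin":-0.72,"hand":0},{"tx":-0.8,"ty":0.32,"tz":0,"spin":-0.72,"hand":0},{"tx":-0.833,"ty":0.333,"tz":0,"spin":-0.72,"hand":0},{"tx":-0.833,"ty":0.333,"tz":0,"spin":-0.72,"hand":0},{"tx":-0.833,"ty":0.333,"tz":0,"spin":-0.72,"hand":0}]'
```

```text
time_s: 24.88
position: [474.6, -387.8, 381.3]
tool_rot: [0.732, 0.682, 0.001, -0.001]
ft_force: [0.8, 0.8, -2.9]
opening: 49.6
grasp_force: 63.6
```

```bash
python3 -m creep '[{"tx":-0.004,"ty":0,"tz":0.08,"spin":0,"hand":0},{"tx":-0.004,"ty":0,"tz":0.16,"spin":0,"hand":0},{"tx":-0.004,"ty":0,"tz":0.24,"spin":0,"hand":0},{"tx":-0.004,"ty":0,"tz":0.28,"spin":0,"hand":0},{"tx":-0.004,"ty":0,"tz":0.3,"spin":0,"hand":0},{"tx":-0.004,"ty":0,"tz":0.31,"spin":0,"hand":0},{"tx":-0.004,"ty":0,"tz":0.315,"spin":0,"hand":0},{"tx":-0.004,"ty":0,"tz":0.318,"spin":0,"hand":0},{"tx":-0.004,"ty":0,"tz":0.318,"spin":0,"hand":0}]'
```

```text
time_s: 26.0
position: [473.7, -393.2, 191.8]
tool_rot: [0.733, 0.68, 0.0, 0.001]
ft_force: [-0.5, -0.2, -3.8]
opening: 49.6
grasp_force: 63.6
```

Not touching yet, so I'll creep down.

```bash
python3 -m creep '[{"tx":0,"ty":0,"tz":0.002,"spin":0,"hand":0},{"tx":0,"ty":0,"tz":0.004,"spin":0,"hand":0},{"tx":0,"ty":0,"tz":0.004,"spin":0,"hand":0}]'
```

```text
time_s: 26.38
position: [473.8, -393.0, 189.4]
tool_rot: [0.733, 0.68, -0.0, 0.0]
ft_force: [-1.3, 1.0, 2.0]
opening: 49.4
grasp_force: 64.3
```

```bash
python3 -m creep '[{"tx":0,"ty":0,"tz":0,"spin":0,"hand":0.58},{"tx":0,"ty":0,"tz":0,"spin":0,"hand":0.6},{"tx":0,"ty":0,"tz":0,"spin":0,"hand":0.63},{"tx":0,"ty":0,"tz":0,"spin":0,"hand":0.67},{"tx":0,"ty":0,"tz":0,"spin":0,"hand":0.75},{"tx":0,"ty":0,"tz":0,"spin":0,"hand":0.85},{"tx":0,"ty":0,"tz":0,"spin":0,"hand":0.9},{"tx":0,"ty":0,"tz":0,"spin":0,"hand":0.9},{"tx":0,"ty":0,"tz":-0.04,"spin":0,"hand":0.9},{"tx":0,"ty":0,"tz":-0.1,"spin":0,"hand":0.9},{"tx":0,"ty":0,"tz":-0.18,"spin":0,"hand":0.9},{"tx":0,"ty":0,"tz":-0.28,"spin":0,"hand":0.9},{"tx":0,"ty":0,"tz":-0.36,"spin":0,"hand":0.9},{"tx":0.25,"ty":-0.3,"tz":-0.36,"spin":0,"hand":0.9},{"tx":0.25,"ty":-0.3,"tz":-0.36,"spin":0,"hand":0.9},{"tx":0.25,"ty":-0.3,"tz":-0.36,"spin":0,"hand":0.9},{"tx":0.25,"ty":-0.3,"tz":-0.36,"spin":0,"hand":0.9}]'
python3 - <<'E'
from h import *
s=read_camera("side");a=read_camera("scene")
cv2.imwrite("pics/f.png",np.hstack([cv2.resize(s,(400,300)),cv2.resize(s[224:384,200:413],(400,300))]))
cv2.imwrite("pics/f.png",np.vstack([cv2.imread("pics/f.png"),cv2.resize(a[:300],(512,300)) if 0 else cv2.copyMakeBorder(cv2.resize(a[100:384],(541,300)),0,0,0,259,0)]))
E
```

```text
time_s: 28.5
position: [303.4, -228.0, 404.2]
tool_rot: [0.733, 0.68, -0.001, -0.0]
ft_force: [0.5, -0.7, 0.6]
opening: 76.7
grasp_force: 0.0
```

View pics/f.png

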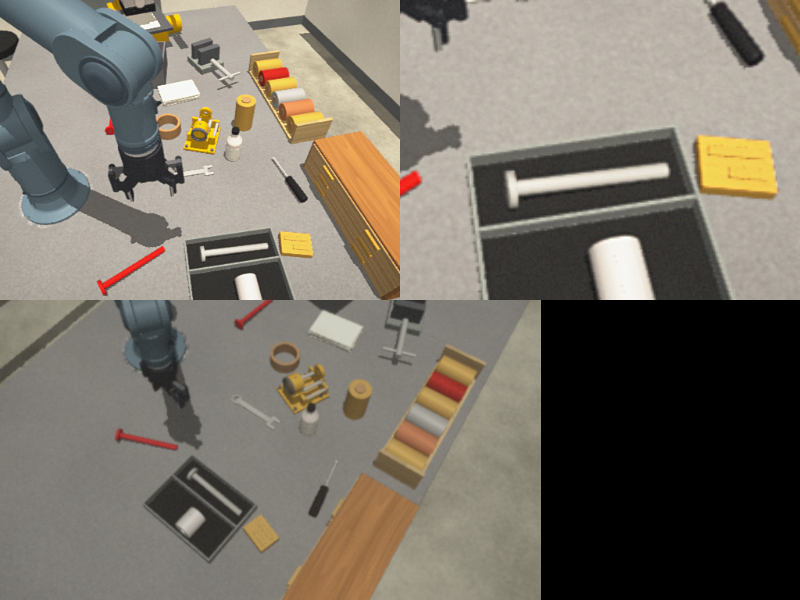

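The final pictures show the spindle in the narrow compartment (crop 590,185) and the roller on its side in the wide one (crop 620,265). The stand is empty, the bystanders look undisturbed, and the arm is clear.

```bash
python3 -c "
from station import *
print(sign_off())"
```

```text
the job is handed in; nothing more can be done
None
```

The job is handed in at about 28.5 s: the spindle is in the tray's narrow compartment and the roller lies on its side in the wide one; the final pictures show everything else in place.

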